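Set the vertical slide to its mark with the backlash taken up

ROBOT

A 7-joint arm with a two-finger parallel gripper is mounted at the origin on the work surface. World frame = base frame: x ahead of the robot, y to its left, z up, the work surface at z = 0. Lengths are in m, angles in rad, forces in N, time in s.
With the tool pointing down it reaches from about 0.4 to 0.85 m from the base axis. Payload 10.4 kg.
Tool frame: the origin (TCP) lies between the finger pads; the fingertips stand ahead of it and the grasp point (between the pads) lies 5 mm behind it (manip.tip_extent is the z of the fingertips in the tool frame, in m); z points along the fingers, y is the line along which they close (so a half turn about z gives the same grasp; the last joint's range is limited). The gripper opens to 85 mm and grips with 20 to 120 N. Pads are 22 mm wide; open, the fingers measure 114 mm over their backs; the gripper's body (76 mm by 85 mm) begins 54 mm behind the grasp point. The pads swing forward as they close: fully open they stand 13 mm farther back than shut.
Start: joints at [-1.129, 0.332, -0.065, 1.46, 0.022, 1.35, -0.088], TCP at [0.28, 0.559, 0.245] pointing down, gripper open.
Joint ranges: [-2.6, 2.6], [-0.5, 2.12], [-1.47, 1.34], [0.16, 2.42], [-1.27, 4.41], [0.06, 2.06], [-2.6, 2.6]. Speed limits (rad/s): [2.22, 2.22, 2.79, 2.79, 3.14, 3.14, 3.14].

INTERFACE

Orientations are given as a unit quaternion [x, y, z, w].
In Python, from workcell import status, viewer, manip gives the robot as it stands.
- The arm moves only by the tool play_rows, never from a script. Its argument "plan" is one flat list of numbers, 7 for each row, row after row: the turn, a rotation vector about the tool's x, y, z in degrees, then the shift along the tool's x, y, z in m, then the opening, from 0 (shut) to 1 (fully open). In form: [ax, ay, az, dx, dy, dz, grip, ax, ay, az, dx, dy, dz, grip, ...]. A call has 1 to 20 rows; each row is the pose to reach, as a shift and turn from the pose commanded when the call began, along the tool's axes at that moment; what a row does not reach only later rows make up. A row lasts 1/8 s, in which the tool goes at most 62.5 mm and 10.7 degrees, less where a joint would pass 70% of its speed; a pose out of reach is approached as far as the arm can. A call with a gripper value outside its range is refused whole. The fingers move at their own pace and stop on an object; "squeeze" is the grip in N (left out, the last holds). Time passes only in rows, so rows that repeat a pose let the fingers close. It gives the time, the measured TCP pose, the force, the opening and the grip force at its end, in the units of the state.
- status.get_obs(): the state, without advancing time (a new reading comes with each control period).
- viewer.camera(name): name is "scene" or "top"; returns the picture (400x640x3 uint8, red, green, blue); there is no depth.
- viewer.camera_model(name): a dict with "fx", "fy", "cx", "cy" (pixels), "R" (3x3) and "t" (3): a world point X has camera coordinates R X + t. Camera axes: x right, y down, z forward; pixel columns grow to the right and rows downward; lengths in m; the calibration is good to about 2 mm. A picture is of the moment at which its call begins. camera_model takes no time and is no camera call.
- manip.hand_in(): hands the job in; it is judged then, once.
The state is a dict: "clock": time; "joint_pos": joint angles; "joint_velocities": joint speeds; "tau": joint torques, N m; "position": TCP position; "ee_rot": TCP orientation; "ft_force": force on the tool from outside, world axes, zero at the start; "torque": the same for the moment, N m; "grip_width": opening from 0.0 (shut) to 1.0 (fully open); "grasp_force": force on a finger pad.
Only numpy, scipy, OpenCV 4.12 (cv2) and the standard library are available. Lean on these libraries where they do the work, as an engineer would, in place of code of your own. Each camera call takes 0.05 s, during which the arm holds its last target. There are 200 camera calls.

TASK

The dial of the green vertical slide has been wound past its red mark. Turn the handwheel counter-clockwise (seen from above), back past the mark, until you feel the slide press gently on its sprung end stop, then turn it clockwise only, up to the mark, so that the yellow line points at the red mark with the slack of the worn screw taken up in the clockwise direction; do not force the end stop, go through it all again if you pass the mark, and finally let go of the handle. Leave the other things on the bench alone.

Things in the scene. Friction and masses are not known exactly. Their poses are not given: they have to be found in the camera images.
- machine: green cast vertical slide bolted to the bench: base plate 160 x 130 x 16 mm, column, round head, 0.19 m high, a dark handwheel lying flat on top. Origin: centre of the base plate's underside, directly below the wheel's vertical axis; own x points to the side with the red mark and the carriage, z up. It does not move.
- axis (a point): centre of the handwheel, on its vertical axis, at its top face 188 mm above the bench. The wheel is a flat dark steel disc, diameter 124 mm, 14 mm thick, graduated; only a nut 18 mm wide and 5 mm high stands up at its centre. Turning takes about 1 N at the handle through the slack and about 5 N while it drives the screw.
- handle_mid (a point): middle of the wheel's upright white handle, on the handle's own axis, 29 mm above the wheel's top face (217 mm above the bench). The handle is a cylinder of diameter 18 mm standing from 2 to 52 mm above that face, 45 mm from the wheel's axis, opposite the yellow line. It spins freely on its pin: a gripper holding it need not turn with the wheel.
- dial_line (a point): point on the yellow radial line of the wheel's top face, 55 mm from the axis, opposite the handle; it turns with the wheel. The dial is at the mark when this point lies on the straight line from axis to mark, seen from above.
- mark (a point): tip of the red pointer, a fixed finger 5 mm wide just outside the wheel's rim, 65 mm from the axis, along the machine's own +x; its top is 4 mm above the wheel's top face. At the start the yellow line stands 0.4 to 2.1 rad past it clockwise.
- slide: steel carriage with an aluminium block on the column's mark side; origin at the middle of its lower rear edge. It rises 4 mm per clockwise turn, but the wheel has 0.5 rad of slack on the screw (after a reversal the wheel turns 0.5 rad before screw and carriage follow), 0.3 mm here. Origin 30.0 mm above the bench with the dial at the mark and the slack taken up clockwise.
- stop: sprung end stop of the screw, hidden in the head (origin on the axis, tells nothing). Turning counter-clockwise, the screw meets it with the dial 0.7 to 1.8 rad past the mark, different each time. The tangential force at the handle then jumps by about 3 N and rises by 2 N per mm of handle travel. Right is 4 to 14 N harder than driving the screw (6 to 22 N on the stop); more is forcing it.
- spanner: loose steel spanner, 170 mm long, lying on the bench beside the machine; leave alone
- oil: loose blue oil bottle, 52 mm in diameter, 120 mm tall, standing beside the machine; leave alone
- tin: loose aluminium cup, 70 mm in diameter, 60 mm tall, beside the machine; leave alone
- driver: loose screwdriver with a red handle, 180 mm long, lying beside the machine; leave alone

How it is judged:
By the outcome, as a careful person would: the job done as asked, in the order asked, and still so for the second after the job is handed in, with the robot touching nothing.
It also fails if it takes over 64 s, if anything falls off the work surface, if the arm or the gripper's body presses on something with over 40 N, if the wrist force passes 120 N, or if a joint passes its speed limit or range.

## Working session

There is one attempt and no reset: what is moved stays moved. The work goes in short steps, Python scripts to look and compute and a tool call to move; the robot and the scene stay as the last step left them, time stands still between calls to the robot, and variables do not carry over. Pictures are saved under pics/ and viewed, at most 10 in all, crops included, and the job is handed in when it is done.

Besides the shell and the picture viewer there is one more tool, called as name(argument=value, ...) on one line, values as JSON. play_rows: Moves the arm, as the interface text tells. Its arguments: {"type":"object","properties":{"plan":{"type":"array","items":{"type":"number"}},"squeeze":{"type":"number"}},"required":["plan"]}

```bash
mkdir -p pics; python3 - <<'E'
from workcell import status, viewer, manip
import cv2,numpy as np
o=status.get_obs()
for k in o: print(k,np.round(o[k],3))
print(manip.tip_extent)
for n in("scene","top"):
    cv2.imwrite(f"pics/{n}0.png",viewer.camera(n)[:,:,::-1]); m=viewer.camera_model(n); print(n,m)
E
```

```text
clock 0.0
joint_pos [-1.129  0.333 -0.065  1.461  0.022  1.35  -0.089]
joint_velocities [-0.001  0.001 -0.001 -0.001 -0.001  0.     0.003]
tau [-1.0000e-03 -6.2543e+01  4.8000e-02 -3.9161e+01  1.6000e-02  1.0000e-02
  0.0000e+00]
position [0.28  0.558 0.245]
ee_rot [ 0.23   0.973 -0.001 -0.   ]
ft_force [-0.714  0.347 -0.018]
torque [ 0.005 -0.035 -0.021]
grasp_force 0.0
grip_width 0.999
0.014
scene {'fx': 461.2852264882648, 'fy': 461.2852264882648, 'cx': 324.5597218275574, 'cy': 206.83647101646287, 'R': array([[-0.66713582,  0.74477839,  0.01532794],
       [ 0.58199291,  0.53394352, -0.61334214],
       [-0.46498822, -0.40026175, -0.78966859]]), 't': array([ 0.38047484, -0.24532785,  1.35642213])}
top {'fx': 402.810543258305, 'fy': 402.810543258305, 'cx': 321.40541157252505, 'cy': 198.21625814596024, 'R': array([[ 9.62788908e-04, -9.99994767e-01,  3.08848470e-03],
       [-9.84610855e-01, -1.48770781e-03, -1.74754830e-01],
       [ 1.74758510e-01, -2.87270355e-03, -9.84607135e-01]]), 't': array([0.00237798, 0.61038453, 1.08939768])}
```

View pics/top0.png

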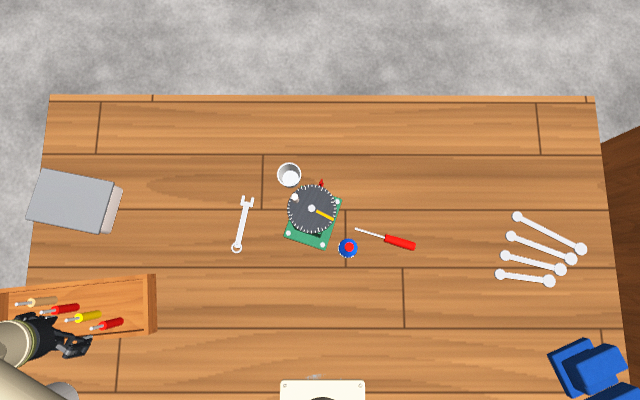

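View pics/scene0.png

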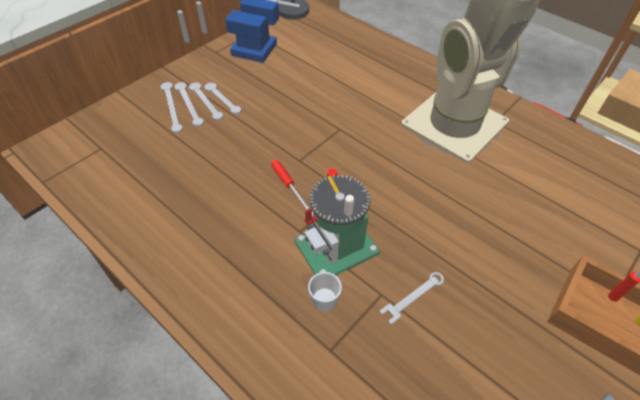

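The top view shows the wheel axis near (311,208), the red mark at (321,182), the yellow line towards (333,219) and the white handle at (294,197). The tin is at (289,174), the oil bottle at (348,248), the spanner to the left and the driver to the right.

```bash
cat > h.py <<'E'
from workcell import status, viewer, manip
import cv2,numpy as np
def proj(n,X):
    m=viewer.camera_model(n); c=np.atleast_2d(X)@m["R"].T+m["t"]
    return np.c_[m["fx"]*c[:,0]/c[:,2]+m["cx"], m["fy"]*c[:,1]/c[:,2]+m["cy"]]
def onz(n,uv,z):
    m=viewer.camera_model(n); uv=np.atleast_2d(uv)
    d=np.c_[(uv[:,0]-m["cx"])/m["fx"],(uv[:,1]-m["cy"])/m["fy"],np.ones(len(uv))]@m["R"]
    C=-m["R"].T@m["t"]; return C+d*((z-C[2])/d[:,2])[:,None]
def mask(im,kind,box):
    h=cv2.cvtColor(im,cv2.COLOR_RGB2HSV).astype(int); H,S,V=h[...,0],h[...,1],h[...,2]
    k={"y":(H>18)&(H<32)&(S>170)&(V>120),"r":((H<6)|(H>174))&(S>170)&(V>80),"w":(S<40)&(V>150),"d":(V<110)&(S<60)}[kind]
    b=np.zeros_like(k); x0,y0,x1,y1=box; b[y0:y1,x0:x1]=1; k=k&b
    v,u=np.nonzero(k); return np.c_[u,v]
E
python3 - <<'E'
from h import *
for n,b,c in(("top",(270,165,365,265),(270,160,370,260)),("scene",(295,160,380,240),(280,150,400,290))):
    im=cv2.imread(f"pics/{n}0.png")[:,:,::-1]
    x0,y0,x1,y1=c; cv2.imwrite(f"pics/{n}0c.png",cv2.resize(im[y0:y1,x0:x1,::-1],None,fx=5 if n=="top" else 4,fy=5 if n=="top" else 4,interpolation=cv2.INTER_CUBIC))
    for k in "yrw":
        p=mask(im,k,b); print(n,k,len(p),p.mean(0) if len(p) else 0, p.min(0) if len(p) else 0,p.max(0) if len(p) else 0)
E
```

```text
top y 53 [324.62264151 215.09433962] [316 210] [333 220]
top r 83 [340.97590361 228.74698795] [319 179] [353 250]
top w 710 [300.15352113 193.47887324] [277 165] [364 257]
scene y 42 [332.76190476 183.92857143] [329 176] [337 191]
scene r 111 [321.95495495 192.23423423] [306 168] [336 223]
scene w 462 [322.96753247 219.65800866] [295 176] [366 239]
```

View pics/top0c.png

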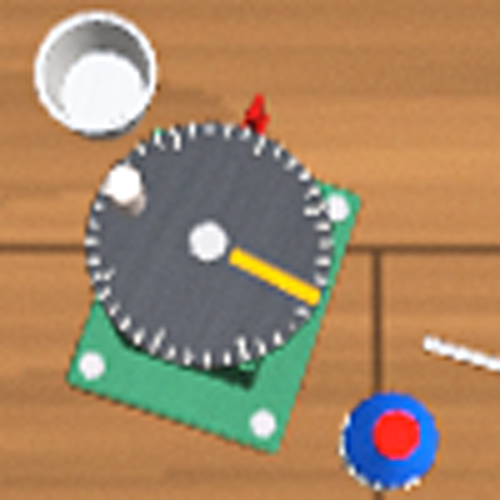

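View pics/scene0c.png

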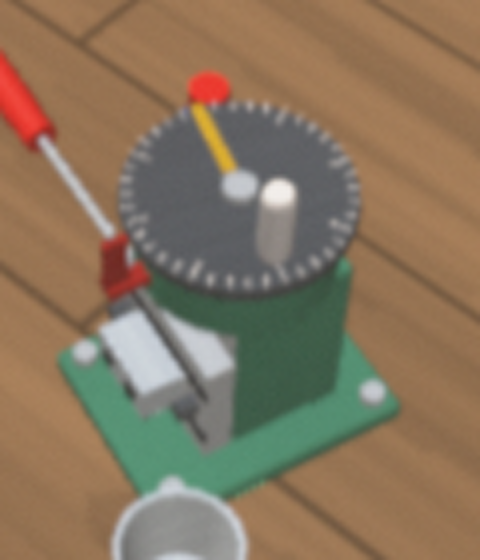

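The zoomed views show the wheel, line, pointer and bolt heads clearly. The top crop has bolts at (338,208), (92,366) and (263,424). The scene crop has them at (85,350), (372,390) and (172,487). Next I fit the machine pose from both.

```bash
cat >> h.py <<'E'
def wheel_pts(p,th,rs,z):  # th relative to machine yaw, ccw
    a=p[2]+th; return np.array([[p[0]+r*np.cos(a),p[1]+r*np.sin(a),z] for r in rs])
E
python3 - <<'E'
from h import *
from scipy.optimize import least_squares
def pk(pts,x0,y0,s): return (np.array(pts)+.5)/s-.5+[x0,y0]
T=lambda *p: pk(p,270,160,5); S=lambda *p: pk(p,280,150,4)
imT=cv2.imread("pics/top0.png")[:,:,::-1]; imS=cv2.imread("pics/scene0.png")[:,:,::-1]
r=mask(imT,"r",(310,172,330,192)); r2=mask(imS,"r",(300,205,320,226)); print("red",r.mean(0),r.min(0),r.max(0),r2.mean(0))
yT=mask(imT,"y",(305,200,340,225)).mean(0); yS=mask(imS,"y",(325,170,342,195)).mean(0)
nT=T((208,242))[0]; nS=S((239,186))[0]
for n,u in(("top",nT),("scene",nS)): print(n,onz(n,u,.192))
for n,u in(("top",yT),("scene",yS)): print(n,"y",onz(n,u,.188))
rimT=T((85,243),(332,243),(208,122),(208,368)); 
bt=T((338,208),(92,366),(263,424)); bs=S((85,350),(372,390),(172,487))
ct=T((360,198),(275,452),(68,380)); cs=S((60,358),(400,408))
# own frame: +x mark; top right bolt=(+,-), left-bottom=(-,+), bottom=(-,-)
def M(p,x,y,z):
    c,s=np.cos(p[2]),np.sin(p[2]); return [p[0]+c*x-s*y,p[1]+s*x+c*y,z]
def res(p,full=0):
    a,b=p[3],p[4]; e=[]
    dT=p[6:8]; dS=p[8:10]
    def add(n,uv,X,w=1): e.append(w*(proj(n,X)-uv-(dT if n=="top" else dS)).ravel())
    add("top",bt,[M(p,a,-b,.02),M(p,-a,b,.02),M(p,-a,-b,.02)])
    add("scene",bs,[M(p,a,-b,.02),M(p,-a,b,.02),M(p,a,b,.02)])
    add("top",ct,[M(p,.08,-.065,.016),M(p,-.08,-.065,.016),M(p,-.08,.065,.016)])
    add("scene",cs,[M(p,.08,-.065,.016),M(p,-.08,.065,.016)],.7)
    add("top",nT,[M(p,0,0,.192)],2); add("scene",nS,[M(p,0,0,.192)],2)
    th=p[5]
    for n,u in(("top",yT),("scene",yS)): add(n,u,[M(p,.038*np.cos(th),.038*np.sin(th),.188)],2)
    e.append(p[6:10]*.7)
    return np.concatenate(e)
p0=[*onz("top",nT,.192)[0][:2],-.3,.07,.055,-1.6,0,0,0,0]
s=least_squares(res,p0,loss="soft_l1"); p=s.x
print(np.round(p,4),np.round(res(p),1))
np.save("p.npy",p)
print("mark proj",proj("top",M(p,.065,0,.192))+0, proj("top",M(p,.08,0,.192)),proj("scene",M(p,.065,0,.192)))
a=p[2]+p[5]+np.pi; H=[p[0]+.045*np.cos(a),p[1]+.045*np.sin(a)]
print("handle",H,proj("top",H+[.24]),proj("scene",H+[.24]), proj("scene",H+[.217]))
E
```

```text
red [320.95652174 182.43478261] [319 179] [323 186] [310.14 217.66]
top [[0.56117639 0.02880488 0.192     ]]
scene [[0.5610171 0.0279471 0.192    ]]
top y [[ 0.54403477 -0.00449962  0.188     ]]
scene y [[ 0.54297588 -0.00549036  0.188     ]]
[ 0.561   0.0283 -0.3287  0.066   0.0518 -1.7259  0.1804  0.1462 -0.0129
  0.2235] [-0.5  0.1 -0.  -0.2 -0.2 -0.1 -0.   0.8 -0.   0.8 -0.1  0.8  0.8 -0.7
  0.2  0.5 -1.1  0.2 -1.2 -1.3  0.7 -0.7  0.  -0.2  0.3 -0.2  0.3  0.2
 -0.1 -0.2  0.1  0.1 -0.   0.2]
mark proj [[319.90561029 183.78132442]] [[321.84279851 178.25382242]] [[311.18231691 208.42954931]]
handle [np.float64(0.5819764594013196), np.float64(0.0681454908881051)] [[294.20304224 196.24215011]] [[349.32196691 197.58014898]] [[348.63172718 205.10448299]]
```

play_rows(plan=[0,0,0,0,0,-0.045,1,0,0,-26.6,-0.4895,-0.303,-0.055,1,0,0,-26.6,-0.4895,-0.303,-0.055,1,0,0,-26.6,-0.4895,-0.303,-0.055,1,0,0,-26.6,-0.4895,-0.303,-0.055,1,0,0,-26.6,-0.4895,-0.303,-0.055,1,0,0,-26.6,-0.4895,-0.303,-0.055,1,0,0,-26.6,-0.4895,-0.303,-0.055,1,0,0,-26.6,-0.4895,-0.303,-0.055,1,0,0,-26.6,-0.4895,-0.303,-0.055,1,0,0,-26.6,-0.4895,-0.303,-0.055,0.6,0,0,-26.6,-0.4895,-0.303,-0.055,0.6,0,0,-26.6,-0.4895,-0.303,-0.055,0.6,0,0,-26.6,-0.4895,-0.303,-0.055,0.6], squeeze=60)

```text
clock: 1.85
position: [0.5813, 0.0703, 0.3003]
ee_rot: [-0.001, 1.0, 0.0, -0.0]
ft_force: [-0.2, 0.4, -0.0]
grip_width: 0.598
grasp_force: 0.0
```

play_rows(plan=[0,0,0,-0.001,-0.002,0.04,0.6,0,0,0,-0.001,-0.002,0.087,0.6,0,0,0,-0.001,-0.002,0.087,0.6,0,0,0,-0.001,-0.002,0.087,0.6])

```text
clock: 2.35
position: [0.5835, 0.0672, 0.2153]
ee_rot: [-0.0, 1.0, 0.0, 0.001]
ft_force: [-0.2, 0.6, 1.0]
grip_width: 0.6
grasp_force: 0.0
```

```bash
python3 - <<'E'
from h import *
print(np.round(status.get_obs()["position"],4),np.round(status.get_obs()["ft_force"],2))
a=viewer.camera("top")[150:250,260:370];b=viewer.camera("scene")[130:250,270:420]
cv2.imwrite("pics/g1.png",np.hstack([cv2.resize(x,(400,360),interpolation=cv2.INTER_CUBIC) for x in(a,b)])[:,:,::-1])
E
```

```text
[0.5835 0.0672 0.2153] [-0.23  0.62  1.03]
```

View pics/g1.png

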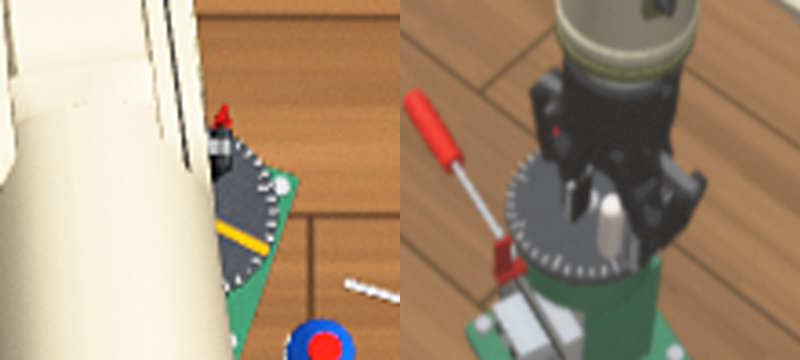

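The handle stands between the two open fingers, with the left finger near the nut and the right one outside the rim. I'm closing now.

play_rows(plan=[0,0,0,0.0015,0.001,0.002,0,0,0,0,0.0015,0.001,0.002,0,0,0,0,0.0015,0.001,0.002,0,0,0,0,0.0015,0.001,0.002,0,0,0,0,0.0015,0.001,0.002,0,0,0,0,0.0015,0.001,0.002,0])

```text
clock: 3.2
position: [0.5818, 0.068, 0.2119]
ee_rot: [0.0, 1.0, 0.0, 0.001]
ft_force: [0.8, 2.6, 5.2]
grip_width: 0.192
grasp_force: 58.6
```

```bash
cat >> h.py <<'E'
P=np.load("p.npy")
def st(c=P[:2],yaw=P[2]):
    o=status.get_obs(); q=np.array(o["position"]); d=q[:2]-c; r=np.hypot(*d); u=d/r; t=np.array([-u[1],u[0]])
    f=np.array(o["ft_force"]); off=(np.arctan2(d[1],d[0])-yaw-np.pi+np.pi)%(2*np.pi)-np.pi
    print("t%.2f"%o["clock"],"pos",np.round(q,4),"q",np.round(o["ee_rot"],4),"r %.4f"%r,"line ccw of mark %.3f"%off,"F",np.round(f,1),"Fr %.1f Ft(ccw) %.1f"%(f[:2]@u,f[:2]@t),o["grasp_force"],o["grip_width"])
    return q,off
E
python3 -c "
from h import *
st()"
```

```text
t3.20 pos [0.5818 0.068  0.2119] q [0.e+00 1.e+00 4.e-04 6.e-04] r 0.0447 line ccw of mark -1.723 F [0.8 2.6 5.2] Fr 2.6 Ft(ccw) 0.5 58.5529750585556 0.19222399558469133
```

```bash
cat >> h.py <<'E'
def rows(a0,angs,r=.045,ex=(0,0)):
    "tool-frame shifts for line going from a0 to each ang (ccw of mark)"
    b=P[2]+np.pi; o=[]
    for a in angs:
        dx=r*(np.cos(a+b)-np.cos(a0+b))+ex[0]; dy=r*(np.sin(a+b)-np.sin(a0+b))+ex[1]
        o+=[0,0,0,round(-dx,4)+0.0,round(dy,4)+0.0,0,0]
    print(str(o))
E
python3 -c "
from h import *
rows(-1.723,list(-1.723+.15*np.arange(1,15))+[.377]*2)"
```

```text
[0, 0, 0, np.float64(0.0062), np.float64(0.0027), 0, 0, 0, 0, 0, np.float64(0.0127), np.float64(0.0044), 0, 0, 0, 0, 0, np.float64(0.0194), np.float64(0.0051), 0, 0, 0, 0, 0, np.float64(0.0262), np.float64(0.0048), 0, 0, 0, 0, 0, np.float64(0.0328), np.float64(0.0035), 0, 0, 0, 0, 0, np.float64(0.0391), np.float64(0.0012), 0, 0, 0, 0, 0, np.float64(0.0451), np.float64(-0.002), 0, 0, 0, 0, 0, np.float64(0.0505), np.float64(-0.006), 0, 0, 0, 0, 0, np.float64(0.0552), np.float64(-0.0108), 0, 0, 0, 0, 0, np.float64(0.0591), np.float64(-0.0163), 0, 0, 0, 0, 0, np.float64(0.0622), np.float64(-0.0223), 0, 0, 0, 0, 0, np.float64(0.0644), np.float64(-0.0287), 0, 0, 0, 0, 0, np.float64(0.0656), np.float64(-0.0353), 0, 0, 0, 0, 0, np.float64(0.0658), np.float64(-0.0421), 0, 0, 0, 0, 0, np.float64(0.0658), np.float64(-0.0421), 0, 0, 0, 0, 0, np.float64(0.0658), np.float64(-0.0421), 0, 0]
```

play_rows(plan=[0,0,0,0.0062,0.0027,0,0,0,0,0,0.0127,0.0044,0,0,0,0,0,0.0194,0.0051,0,0,0,0,0,0.0262,0.0048,0,0,0,0,0,0.0328,0.0035,0,0,0,0,0,0.0391,0.0012,0,0,0,0,0,0.0451,-0.002,0,0,0,0,0,0.0505,-0.006,0,0,0,0,0,0.0552,-0.0108,0,0,0,0,0,0.0591,-0.0163,0,0,0,0,0,0.0622,-0.0223,0,0,0,0,0,0.0644,-0.0287,0,0,0,0,0,0.0656,-0.0353,0,0,0,0,0,0.0658,-0.0421,0,0,0,0,0,0.0658,-0.0421,0,0,0,0,0,0.0658,-0.0421,0,0])

```text
clock: 5.2
position: [0.5156, 0.025, 0.2117]
ee_rot: [0.001, 1.0, -0.0, 0.0]
ft_force: [0.7, 0.8, 5.8]
grip_width: 0.192
grasp_force: 58.9
```

```bash
sed -i 's/round(-dx,4)+0.0,round(dy,4)+0.0/float(round(-dx,4)),float(round(dy,4))/' h.py; python3 -c "
from h import *
st(); rows(.377,[.42,.46,.5,.54,.58,.62])"
```

```text
t5.20 pos [0.5156 0.025  0.2117] q [ 5.e-04  1.e+00 -1.e-04  3.e-04] r 0.0456 line ccw of mark 0.401 F [0.7 0.8 5.8] Fr -0.8 Ft(ccw) -0.7 58.8541442155838 0.19231227246099628
[0, 0, 0, -0.0001, -0.0019, 0, 0, 0, 0, 0, -0.0003, -0.0037, 0, 0, 0, 0, 0, -0.0006, -0.0055, 0, 0, 0, 0, 0, -0.0009, -0.0073, 0, 0, 0, 0, 0, -0.0014, -0.009, 0, 0, 0, 0, 0, -0.0018, -0.0108, 0, 0]
```

play_rows(plan=[0,0,0,-0.0001,-0.0019,0,0,0,0,0,-0.0003,-0.0037,0,0,0,0,0,-0.0006,-0.0055,0,0,0,0,0,-0.0009,-0.0073,0,0,0,0,0,-0.0014,-0.009,0,0,0,0,0,-0.0018,-0.0108,0,0])

```text
clock: 5.95
position: [0.5173, 0.0154, 0.2117]
ee_rot: [-0.0, 1.0, 0.001, 0.0]
ft_force: [-0.7, 4.1, 6.2]
grip_width: 0.188
grasp_force: 58.9
```

```bash
python3 -c "
from h import *
st(); rows(.62,[.65,.68,.71,.74])"
```

```text
t5.95 pos [0.5173 0.0154 0.2117] q [-1.e-04  1.e+00  6.e-04  2.e-04] r 0.0456 line ccw of mark 0.616 F [-0.7  4.1  6.2] Fr -0.5 Ft(ccw) -4.1 58.92671048641205 0.18807126911820693
[0, 0, 0, -0.0004, -0.0013, 0, 0, 0, 0, 0, -0.0009, -0.0026, 0, 0, 0, 0, 0, -0.0013, -0.0038, 0, 0, 0, 0, 0, -0.0019, -0.0051, 0, 0]
```

```bash
python3 -c "
from h import *
for k in range(17):
  a=.62+.075*k; print(round(a,3),'t',np.round([-np.sin(a+P[2]+np.pi),np.cos(a+P[2]+np.pi)],2),end=' '); rows(a,[a+.025,a+.05,a+.075])"
```

```text
0.62 t [ 0.29 -0.96] [0, 0, 0, -0.0003, -0.0011, 0, 0, 0, 0, 0, -0.0007, -0.0021, 0, 0, 0, 0, 0, -0.0011, -0.0032, 0, 0]
0.695 t [ 0.36 -0.93] [0, 0, 0, -0.0004, -0.001, 0, 0, 0, 0, 0, -0.0009, -0.0021, 0, 0, 0, 0, 0, -0.0013, -0.0031, 0, 0]
0.77 t [ 0.43 -0.9 ] [0, 0, 0, -0.0005, -0.001, 0, 0, 0, 0, 0, -0.001, -0.002, 0, 0, 0, 0, 0, -0.0016, -0.003, 0, 0]
0.845 t [ 0.49 -0.87] [0, 0, 0, -0.0006, -0.001, 0, 0, 0, 0, 0, -0.0012, -0.0019, 0, 0, 0, 0, 0, -0.0018, -0.0029, 0, 0]
0.92 t [ 0.56 -0.83] [0, 0, 0, -0.0006, -0.0009, 0, 0, 0, 0, 0, -0.0013, -0.0018, 0, 0, 0, 0, 0, -0.002, -0.0027, 0, 0]
0.995 t [ 0.62 -0.79] [0, 0, 0, -0.0007, -0.0009, 0, 0, 0, 0, 0, -0.0014, -0.0017, 0, 0, 0, 0, 0, -0.0022, -0.0026, 0, 0]
1.07 t [ 0.68 -0.74] [0, 0, 0, -0.0008, -0.0008, 0, 0, 0, 0, 0, -0.0016, -0.0016, 0, 0, 0, 0, 0, -0.0024, -0.0024, 0, 0]
1.145 t [ 0.73 -0.68] [0, 0, 0, -0.0008, -0.0008, 0, 0, 0, 0, 0, -0.0017, -0.0015, 0, 0, 0, 0, 0, -0.0025, -0.0022, 0, 0]
1.22 t [ 0.78 -0.63] [0, 0, 0, -0.0009, -0.0007, 0, 0, 0, 0, 0, -0.0018, -0.0014, 0, 0, 0, 0, 0, -0.0027, -0.002, 0, 0]
1.295 t [ 0.82 
[... 251 characters left out ...]
0, 0, -0.001, -0.0005, 0, 0, 0, 0, 0, -0.002, -0.0009, 0, 0, 0, 0, 0, -0.0031, -0.0014, 0, 0]
1.52 t [ 0.93 -0.37] [0, 0, 0, -0.0011, -0.0004, 0, 0, 0, 0, 0, -0.0021, -0.0008, 0, 0, 0, 0, 0, -0.0032, -0.0011, 0, 0]
1.595 t [ 0.95 -0.3 ] [0, 0, 0, -0.0011, -0.0003, 0, 0, 0, 0, 0, -0.0022, -0.0006, 0, 0, 0, 0, 0, -0.0033, -0.0009, 0, 0]
1.67 t [ 0.97 -0.23] [0, 0, 0, -0.0011, -0.0002, 0, 0, 0, 0, 0, -0.0022, -0.0005, 0, 0, 0, 0, 0, -0.0033, -0.0006, 0, 0]
1.745 t [ 0.99 -0.15] [0, 0, 0, -0.0011, -0.0002, 0, 0, 0, 0, 0, -0.0022, -0.0003, 0, 0, 0, 0, 0, -0.0034, -0.0004, 0, 0]
1.82 t [ 1.   -0.08] [0, 0, 0, -0.0011, -0.0001, 0, 0, 0, 0, 0, -0.0022, -0.0001, 0, 0, 0, 0, 0, -0.0034, -0.0001, 0, 0]
```

play_rows(plan=[0,0,0,-0.0003,-0.0011,0,0,0,0,0,-0.0007,-0.0021,0,0,0,0,0,-0.0011,-0.0032,0,0])

```text
clock: 6.32
position: [0.5184, 0.0122, 0.2117]
ee_rot: [-0.0, 1.0, 0.001, 0.0]
ft_force: [-0.7, 5.7, 5.7]
grip_width: 0.196
grasp_force: 58.9
```

play_rows(plan=[0,0,0,-0.0004,-0.001,0,0,0,0,0,-0.0009,-0.0021,0,0,0,0,0,-0.0013,-0.0031,0,0])

```text
clock: 6.7
position: [0.5197, 0.0091, 0.2117]
ee_rot: [-0.0, 1.0, 0.001, 0.0]
ft_force: [-0.2, 5.4, 5.8]
grip_width: 0.193
grasp_force: 58.9
```

play_rows(plan=[0,0,0,-0.0005,-0.001,0,0,0,0,0,-0.001,-0.002,0,0,0,0,0,-0.0016,-0.003,0,0])

```text
clock: 7.08
position: [0.5212, 0.0061, 0.2117]
ee_rot: [-0.0, 1.0, 0.001, 0.0]
ft_force: [0.0, 3.8, 7.2]
grip_width: 0.195
grasp_force: 59.0
```

play_rows(plan=[0,0,0,-0.0006,-0.001,0,0,0,0,0,-0.0012,-0.0019,0,0,0,0,0,-0.0018,-0.0029,0,0])

```text
clock: 7.45
position: [0.523, 0.0033, 0.2116]
ee_rot: [-0.0, 1.0, 0.001, -0.0]
ft_force: [-0.6, 5.1, 6.4]
grip_width: 0.194
grasp_force: 59.0
```

play_rows(plan=[0,0,0,-0.0006,-0.0009,0,0,0,0,0,-0.0013,-0.0018,0,0,0,0,0,-0.002,-0.0027,0,0])

```text
clock: 7.82
position: [0.5249, 0.0005, 0.2117]
ee_rot: [-0.0, 1.0, 0.001, -0.0]
ft_force: [-1.8, 4.8, 7.0]
grip_width: 0.196
grasp_force: 59.0
```

play_rows(plan=[0,0,0,-0.0007,-0.0009,0,0,0,0,0,-0.0014,-0.0017,0,0,0,0,0,-0.0022,-0.0026,0,0])

```text
clock: 8.2
position: [0.5271, -0.002, 0.2116]
ee_rot: [-0.0, 1.0, 0.001, -0.0]
ft_force: [-2.1, 5.1, 6.7]
grip_width: 0.19
grasp_force: 59.0
```

play_rows(plan=[0,0,0,-0.0008,-0.0008,0,0,0,0,0,-0.0016,-0.0016,0,0,0,0,0,-0.0024,-0.0024,0,0])

```text
clock: 8.57
position: [0.5294, -0.0044, 0.2116]
ee_rot: [-0.0, 1.0, 0.001, -0.0]
ft_force: [-1.4, 4.4, 6.9]
grip_width: 0.192
grasp_force: 59.0
```

play_rows(plan=[0,0,0,-0.0008,-0.0008,0,0,0,0,0,-0.0017,-0.0015,0,0,0,0,0,-0.0025,-0.0022,0,0])

```text
clock: 8.95
position: [0.5319, -0.0067, 0.2116]
ee_rot: [-0.0, 1.0, 0.001, -0.0]
ft_force: [-0.7, 4.3, 7.6]
grip_width: 0.195
grasp_force: 59.0
```

play_rows(plan=[0,0,0,-0.0009,-0.0007,0,0,0,0,0,-0.0018,-0.0014,0,0,0,0,0,-0.0027,-0.002,0,0])

```text
clock: 9.32
position: [0.5345, -0.0087, 0.2116]
ee_rot: [-0.0, 1.0, 0.001, -0.0]
ft_force: [-1.7, 4.7, 7.2]
grip_width: 0.199
grasp_force: 59.1
```

play_rows(plan=[0,0,0,-0.0009,-0.0006,0,0,0,0,0,-0.0019,-0.0012,0,0,0,0,0,-0.0028,-0.0018,0,0])

```text
clock: 9.7
position: [0.5373, -0.0105, 0.2116]
ee_rot: [-0.0, 1.0, 0.001, -0.0]
ft_force: [-2.5, 4.8, 6.9]
grip_width: 0.194
grasp_force: 59.1
```

play_rows(plan=[0,0,0,-0.001,-0.0006,0,0,0,0,0,-0.002,-0.0011,0,0,0,0,0,-0.003,-0.0016,0,0])

```text
clock: 10.07
position: [0.5402, -0.0121, 0.2116]
ee_rot: [-0.0, 1.0, 0.001, -0.0]
ft_force: [-2.2, 4.5, 7.9]
grip_width: 0.196
grasp_force: 59.1
```

play_rows(plan=[0,0,0,-0.001,-0.0005,0,0,0,0,0,-0.002,-0.0009,0,0,0,0,0,-0.0031,-0.0014,0,0])

```text
clock: 10.45
position: [0.5433, -0.0135, 0.2116]
ee_rot: [-0.0, 1.0, 0.001, -0.0]
ft_force: [-3.4, 3.8, 7.7]
grip_width: 0.196
grasp_force: 59.1
```

play_rows(plan=[0,0,0,-0.0011,-0.0004,0,0,0,0,0,-0.0021,-0.0008,0,0,0,0,0,-0.0032,-0.0011,0,0])

```text
clock: 10.82
position: [0.5464, -0.0147, 0.2116]
ee_rot: [0.0, 1.0, 0.001, -0.001]
ft_force: [-3.6, 4.0, 8.2]
grip_width: 0.197
grasp_force: 59.1
```

play_rows(plan=[0,0,0,-0.0011,-0.0003,0,0,0,0,0,-0.0022,-0.0006,0,0,0,0,0,-0.0033,-0.0009,0,0])

```text
clock: 11.2
position: [0.5496, -0.0156, 0.2116]
ee_rot: [0.0, 1.0, 0.001, -0.001]
ft_force: [-4.8, 3.6, 8.2]
grip_width: 0.198
grasp_force: 59.2
```

play_rows(plan=[0,0,0,-0.0011,-0.0002,0,0,0,0,0,-0.0022,-0.0005,0,0])

```text
clock: 11.45
position: [0.5512, -0.016, 0.2115]
ee_rot: [0.0, 1.0, 0.001, -0.001]
ft_force: [-8.1, 4.2, 10.6]
grip_width: 0.193
grasp_force: 59.5
```

play_rows(plan=[0,0,0,-0.001,-0.0001,0,0,0,0,0,-0.002,-0.0003,0,0])

```text
clock: 11.7
position: [0.5527, -0.0164, 0.2115]
ee_rot: [0.0, 1.0, 0.001, -0.002]
ft_force: [-10.9, 3.5, 12.7]
grip_width: 0.194
grasp_force: 59.6
```

```bash
python3 -c "
from h import *
st()"
```

```text
t11.70 pos [ 0.5527 -0.0164  0.2115] q [ 0.e+00  1.e+00  7.e-04 -2.e-03] r 0.0455 line ccw of mark 1.715 F [-10.9   3.5  12.7] Fr -1.5 Ft(ccw) -11.3 59.6379429101944 0.19422713131750177
```

play_rows(plan=[0,0,0,-0.0012,-0.0001,0,0,0,0,0,-0.0012,-0.0001,0,0])

```text
clock: 11.95
position: [0.5538, -0.0165, 0.2115]
ee_rot: [0.0, 1.0, 0.001, -0.002]
ft_force: [-12.5, 4.7, 13.0]
grip_width: 0.192
grasp_force: 59.7
```

```bash
python3 -c "
from h import *
q,a=st(); 
rows(a,list(a-.08*np.arange(1,19)))"
```

```text
t11.95 pos [ 0.5538 -0.0165  0.2115] q [ 1.0e-04  1.0e+00  7.0e-04 -2.2e-03] r 0.0454 line ccw of mark 1.738 F [-12.5   4.7  13. ] Fr -2.6 Ft(ccw) -13.1 59.70783054828644 0.1915784610241125
[0, 0, 0, 0.0035, 0.0007, 0, 0, 0, 0, 0, 0.007, 0.0017, 0, 0, 0, 0, 0, 0.0104, 0.003, 0, 0, 0, 0, 0, 0.0136, 0.0045, 0, 0, 0, 0, 0, 0.0167, 0.0063, 0, 0, 0, 0, 0, 0.0197, 0.0084, 0, 0, 0, 0, 0, 0.0225, 0.0106, 0, 0, 0, 0, 0, 0.0251, 0.0131, 0, 0, 0, 0, 0, 0.0275, 0.0158, 0, 0, 0, 0, 0, 0.0297, 0.0187, 0, 0, 0, 0, 0, 0.0316, 0.0217, 0, 0, 0, 0, 0, 0.0333, 0.0249, 0, 0, 0, 0, 0, 0.0347, 0.0282, 0, 0, 0, 0, 0, 0.0359, 0.0316, 0, 0, 0, 0, 0, 0.0368, 0.0351, 0, 0, 0, 0, 0, 0.0374, 0.0386, 0, 0, 0, 0, 0, 0.0377, 0.0422, 0, 0, 0, 0, 0, 0.0378, 0.0458, 0, 0]
```

play_rows(plan=[0,0,0,0.0035,0.0007,0,0,0,0,0,0.007,0.0017,0,0,0,0,0,0.0104,0.003,0,0,0,0,0,0.0136,0.0045,0,0,0,0,0,0.0167,0.0063,0,0,0,0,0,0.0197,0.0084,0,0,0,0,0,0.0225,0.0106,0,0,0,0,0,0.0251,0.0131,0,0,0,0,0,0.0275,0.0158,0,0,0,0,0,0.0297,0.0187,0,0,0,0,0,0.0316,0.0217,0,0,0,0,0,0.0333,0.0249,0,0,0,0,0,0.0347,0.0282,0,0,0,0,0,0.0359,0.0316,0,0,0,0,0,0.0368,0.0351,0,0,0,0,0,0.0374,0.0386,0,0,0,0,0,0.0377,0.0422,0,0,0,0,0,0.0378,0.0458,0,0])

```text
clock: 14.2
position: [0.5161, 0.0261, 0.2117]
ee_rot: [0.002, 1.0, -0.001, -0.002]
ft_force: [-12.6, -7.1, 17.4]
grip_width: 0.194
grasp_force: 60.0
```

```bash
python3 - <<'E'
from h import *
q,a=st()
im={n:viewer.camera(n) for n in("top","scene")}
for n,b in(("top",(285,165,345,230)),("scene",(300,170,375,225))):
    y=mask(im[n],"y",b); print(n,len(y))
    if len(y)>8:
        X=onz(n,y,.188)[:,:2]; d=X-P[:2]; an=np.arctan2(d[:,1],d[:,0])-P[2]; r=np.hypot(*d.T); print("vis ang",an[r>.02].mean(),r.min(),r.max())
a_=im["top"][160:240,270:360];b_=im["scene"][150:240,285:390]
cv2.imwrite("pics/g2.png",np.hstack([cv2.resize(x,(400,360),interpolation=cv2.INTER_CUBIC) for x in(a_,b_)])[:,:,::-1])
rows(a,[a-.06,a-.12,a-.17])
E
```

```text
t14.20 pos [0.5161 0.0261 0.2117] q [ 0.0015  1.     -0.0012 -0.002 ] r 0.0450 line ccw of mark 0.377 F [-12.6  -7.1  17.4] Fr 12.9 Ft(ccw) 6.5 60.04572093486786 0.19373521961331627
top 0
scene 41
vis ang 0.3520797580577196 0.014953776645858105 0.058234242505931066
[0, 0, 0, 0.0001, 0.0027, 0, 0, 0, 0, 0, -0.0001, 0.0054, 0, 0, 0, 0, 0, -0.0003, 0.0076, 0, 0]
```

View pics/g2.png

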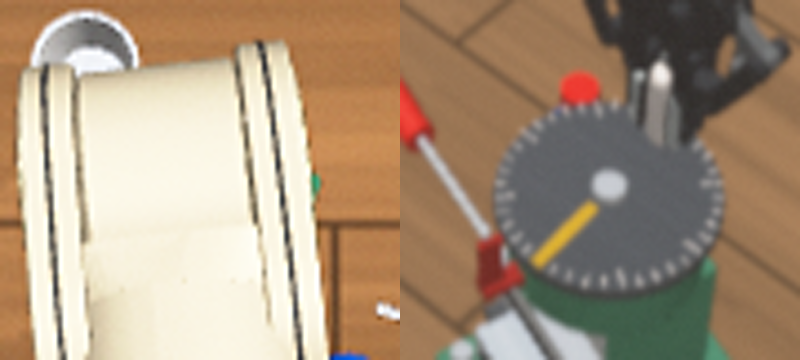

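The scene half shows the nut at scene ≈(340,196), the yellow line pointing at ≈(321,216) and the red pointer at ≈(309,215). The line is still about 0.35 rad short (CCW) of the mark. The arm hides the line in the top view. Next I zoom in on the pointer to check the mark direction.

```bash
python3 - <<'E'
from h import *
im=viewer.camera("scene"); x0,y0,x1,y1,s=295,185,350,230,12
big=cv2.resize(im[y0:y1,x0:x1],None,fx=s,fy=s,interpolation=cv2.INTER_CUBIC)[:,:,::-1].copy()
f=lambda X:tuple(np.round((proj("scene",X)[0]+.5-[x0,y0])*s).astype(int).tolist())
c,sn=np.cos(P[2]),np.sin(P[2])
M=lambda x,y,z:[P[0]+c*x-sn*y,P[1]+sn*x+c*y,z]
for y in(-.0025,.0025): cv2.line(big,f(M(.065,y,.192)),f(M(.08,y,.192)),(255,255,0),1)
cv2.line(big,f(M(0,0,.188)),f(M(.062,0,.188)),(255,0,255),1)
cv2.circle(big,f(M(.065,0,.192)),4,(0,255,0),1)
cv2.circle(big,f(M(0,0,.193)),4,(0,255,0),1)
t=np.linspace(0,6.28,200)
for a in t: cv2.circle(big,f(M(.062*np.cos(a),.062*np.sin(a),.188)),1,(0,255,255),-1)
cv2.imwrite("pics/g3.png",big)
top=cv2.imread("pics/top0.png"); x0,y0,x1,y1,s=300,170,330,220,11
b2=cv2.resize(top[y0:y1,x0:x1],None,fx=s,fy=s,interpolation=cv2.INTER_CUBIC)
f=lambda X:tuple(np.round((proj("top",X)[0]+.5-[x0,y0])*s).astype(int).tolist())
for y in(-.0025,.0025): cv2.line(b2,f(M(.065,y,.192)),f(M(.08,y,.192)),(255,255,0),1)
cv2.circle(b2,f(M(.065,0,.192)),4,(0,255,0),1)
for a in t: cv2.circle(b2,f(M(.062*np.cos(a),.062*np.sin(a),.188)),1,(0,255,255),-1)
cv2.imwrite("pics/g4.png",b2)
E
```

```text
(no output)
```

View pics/g3.png

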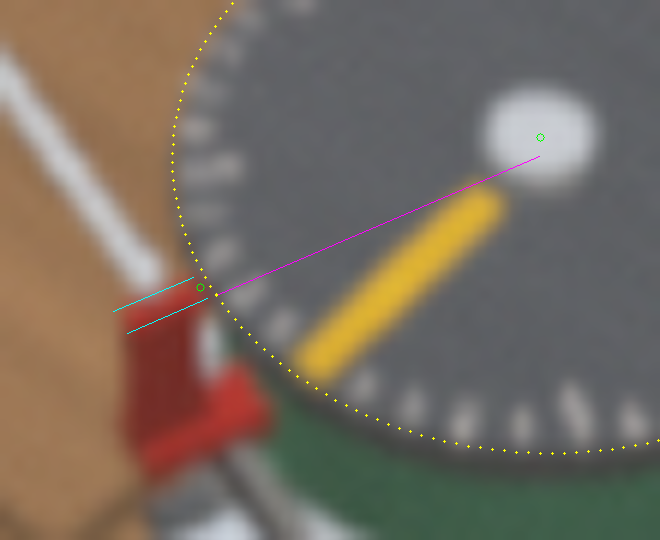

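View pics/g4.png

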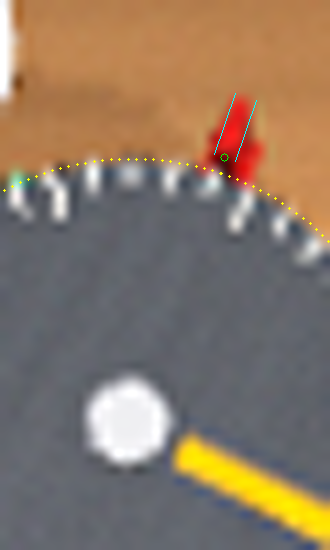

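The overlay fits both views to about half a pixel. The finger sits about 0.012 rad CCW of the fitted yaw, so I correct for that. From the scene view, about 0.34 rad remains. I advance part of the way.

```bash
cat >> h.py <<'E'
YAW=P[2]+.012
def vis():
    im=viewer.camera("scene"); y=mask(im,"y",(300,170,375,225))+P[8:10]
    X=onz("scene",y,.188)[:,:2]; m=X.mean(0); d=m-P[:2]
    w=np.linalg.svd(X-m)[2][0]; w*=np.sign(w@d)
    print("vis",len(y),"cent %.3f pca %.3f"%(np.arctan2(d[1],d[0])-YAW,np.arctan2(w[1],w[0])-YAW),"r %.3f"%np.hypot(*d))
E
python3 -c "
from h import *
q,a=st(yaw=YAW);vis()
rows(a,[a-.06,a-.12,a-.18,a-.22,a-.22,a-.22],ex=(-.001,0))"
```

```text
t14.35 pos [0.5161 0.0269 0.2117] q [ 1.e-03  1.e+00 -8.e-04 -2.e-03] r 0.0450 line ccw of mark 0.348 F [-12.7  -4.   15. ] Fr 12.8 Ft(ccw) 3.7 60.06455898284912 0.19562508256988345
vis 41 cent 0.351 pca 0.376 r 0.037
[0, 0, 0, 0.001, 0.0027, 0, 0, 0, 0, 0, 0.0008, 0.0054, 0, 0, 0, 0, 0, 0.0004, 0.0081, 0, 0, 0, 0, 0, 0.0001, 0.0098, 0, 0, 0, 0, 0, 0.0001, 0.0098, 0, 0, 0, 0, 0, 0.0001, 0.0098, 0, 0]
```

play_rows(plan=[0,0,0,0.001,0.0027,0,0,0,0,0,0.0008,0.0054,0,0,0,0,0,0.0004,0.0081,0,0,0,0,0,0.0001,0.0098,0,0,0,0,0,0.0001,0.0098,0,0,0,0,0,0.0001,0.0098,0,0])

```text
clock: 15.15
position: [0.5167, 0.0372, 0.2117]
ee_rot: [0.001, 1.0, -0.001, -0.001]
ft_force: [-7.8, -2.2, 11.9]
grip_width: 0.196
grasp_force: 59.8
```

```bash
python3 -c "
from h import *
q,a=st(yaw=YAW);vis();vis()
rows(a,[a-.03,a-.06,a-.08,a-.08,a-.08],ex=(-.000,0))"
```

```text
t15.15 pos [0.5167 0.0372 0.2117] q [ 8.0e-04  1.0e+00 -5.0e-04 -1.2e-03] r 0.0452 line ccw of mark 0.120 F [-7.8 -2.2 11.9] Fr 7.2 Ft(ccw) 3.7 59.76307511329651 0.19575796647617957
vis 45 cent 0.115 pca 0.114 r 0.037
vis 45 cent 0.115 pca 0.124 r 0.036
[0, 0, 0, -0.0003, 0.0013, 0, 0, 0, 0, 0, -0.0006, 0.0026, 0, 0, 0, 0, 0, -0.0009, 0.0035, 0, 0, 0, 0, 0, -0.0009, 0.0035, 0, 0, 0, 0, 0, -0.0009, 0.0035, 0, 0]
```

play_rows(plan=[0,0,0,-0.0003,0.0013,0,0,0,0,0,-0.0006,0.0026,0,0,0,0,0,-0.0009,0.0035,0,0,0,0,0,-0.0009,0.0035,0,0,0,0,0,-0.0009,0.0035,0,0])

```text
clock: 15.88
position: [0.5176, 0.0407, 0.2117]
ee_rot: [0.001, 1.0, -0.001, -0.001]
ft_force: [-8.5, -1.8, 13.0]
grip_width: 0.198
grasp_force: 59.7
```

```bash
python3 - <<'E'
from h import *
q,a=st(yaw=YAW);vis();vis()
rows(a,[a-.02,a-.035,a-.035,a-.035])
im=viewer.camera("scene"); x0,y0,x1,y1,s=295,185,350,230,12
big=cv2.resize(im[y0:y1,x0:x1],None,fx=s,fy=s,interpolation=cv2.INTER_CUBIC)[:,:,::-1].copy()
cv2.imwrite("pics/g5.png",big)
E
```

```text
t15.88 pos [0.5176 0.0407 0.2117] q [ 8.0e-04  1.0e+00 -5.0e-04 -1.2e-03] r 0.0452 line ccw of mark 0.038 F [-8.5 -1.8 13. ] Fr 7.7 Ft(ccw) 4.1 59.73765313625336 0.19837337886850573
vis 44 cent 0.026 pca 0.049 r 0.036
vis 43 cent 0.028 pca 0.043 r 0.037
[0, 0, 0, -0.0003, 0.0009, 0, 0, 0, 0, 0, -0.0005, 0.0015, 0, 0, 0, 0, 0, -0.0005, 0.0015, 0, 0, 0, 0, 0, -0.0005, 0.0015, 0, 0]
```

View pics/g5.png

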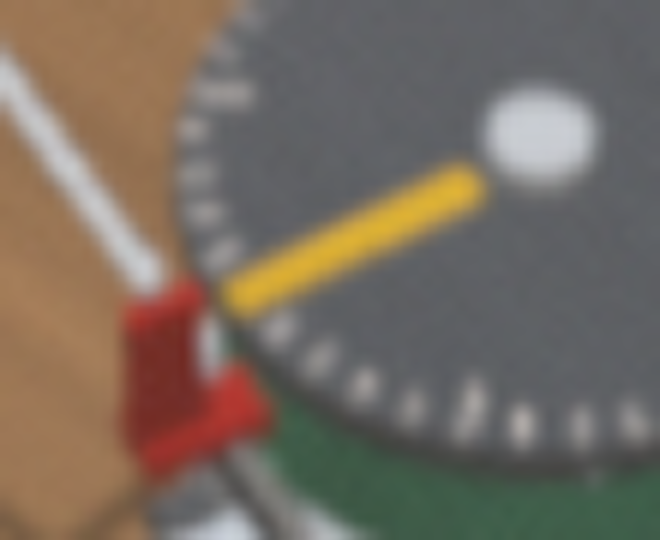

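The yellow line ends at crop (240,297), a hair CCW of the red finger tip at (200,294), about 0.02–0.03 rad short. One more small clockwise step.

play_rows(plan=[0,0,0,-0.0002,0.0005,0,0,0,0,0,-0.0003,0.001,0,0,0,0,0,-0.0003,0.001,0,0,0,0,0,-0.0003,0.001,0,0])

```text
clock: 16.52
position: [0.5178, 0.0417, 0.2117]
ee_rot: [0.001, 1.0, -0.001, -0.001]
ft_force: [-8.0, -2.4, 12.4]
grip_width: 0.193
grasp_force: 59.7
```

```bash
python3 - <<'E'
from h import *
q,a=st(yaw=YAW);[vis() for i in range(4)]
E
```

```text
t16.52 pos [0.5178 0.0417 0.2117] q [ 8.0e-04  1.0e+00 -5.0e-04 -1.3e-03] r 0.0452 line ccw of mark 0.016 F [-8.  -2.4 12.4] Fr 6.9 Ft(ccw) 4.7 59.74251687526703 0.1927786270679697
vis 44 cent 0.009 pca 0.025 r 0.037
vis 44 cent 0.010 pca 0.013 r 0.038
vis 42 cent 0.012 pca 0.022 r 0.037
vis 46 cent 0.007 pca 0.015 r 0.038
```

play_rows(plan=[0,0,0,0,0,0,0.6,0,0,0,0,0,0,0.6,0,0,0,0,0,0,0.6,0,0,0,0,0,0,0.6,0,0,0,0,0,0,0.6])

```text
clock: 17.35
position: [0.519, 0.0429, 0.2112]
ee_rot: [0.0, 1.0, -0.0, -0.0]
ft_force: [-0.3, -0.3, -0.7]
grip_width: 0.603
grasp_force: 0.0
```

```bash
python3 - <<'E'
from h import *
q,a=st(yaw=YAW);[vis() for i in range(4)]
E
```

```text
t17.35 pos [0.519  0.0429 0.2112] q [ 3.e-04  1.e+00 -0.e+00 -1.e-04] r 0.0445 line ccw of mark -0.017 F [-0.3 -0.3 -0.7] Fr 0.2 Ft(ccw) 0.4 0.0 0.6030991871932142
vis 45 cent 0.011 pca 0.014 r 0.037
vis 45 cent 0.011 pca 0.013 r 0.037
vis 44 cent 0.012 pca 0.018 r 0.037
vis 45 cent 0.011 pca 0.019 r 0.037
```

Released, and the wheel did not move. I retreat upwards and away, then check both views with the arm clear.

play_rows(plan=[0,0,0,0,0,-0.05,0.6,0,0,0,0,0,-0.1,0.6,0,0,0,0.06,0.06,-0.11,0.6,0,0,0,0.08,0.12,-0.11,0.6,0,0,0,0.1,0.18,-0.11,0.6,0,0,0,0.12,0.24,-0.11,0.6,0,0,0,0.12,0.28,-0.11,0.6,0,0,0,0.12,0.28,-0.11,0.6,0,0,0,0.12,0.28,-0.11,0.6])

```text
clock: 18.68
position: [0.3995, 0.3224, 0.3211]
ee_rot: [0.0, 1.0, -0.0, -0.0]
ft_force: [0.1, 0.5, -0.6]
grip_width: 0.596
grasp_force: 0.0
```

```bash
python3 - <<'E'
from h import *
vis()
im=viewer.camera("top"); y=mask(im,"y",(300,180,335,215))
X=onz("top",y+P[6:8],.188)[:,:2]; d=X.mean(0)-P[:2]; print(len(y),"top cent",np.arctan2(d[1],d[0])-YAW,np.hypot(*d))
r=mask(im,"r",(312,172,330,190)); X=onz("top",r+P[6:8],.192)[:,:2]; d=X-P[:2]; print("red ang",len(r),np.arctan2(*d.mean(0)[::-1])-YAW)
a=im[172:217,295:335]; b=viewer.camera("scene")[185:230,300:345]
cv2.imwrite("pics/g6.png",np.hstack([cv2.resize(x,(400,450),interpolation=cv2.INTER_CUBIC) for x in(a,b)])[:,:,::-1])
print(status.get_obs()["position"])
E
```

```text
vis 44 cent 0.012 pca 0.012 r 0.038
54 top cent 0.012485115712827455 0.03660656342740702
red ang 23 -0.04168931526879999
[0.39993105 0.32164597 0.32154   ]
```

View pics/g6.png

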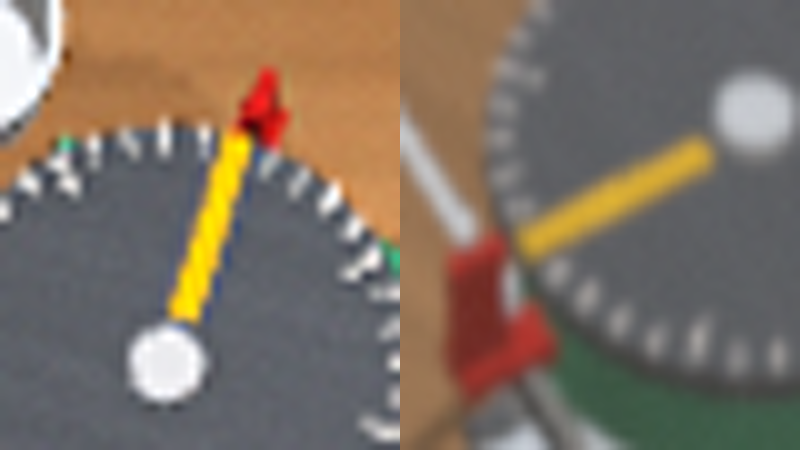

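The wheel has stayed put. In the top half the line runs from (185,318) to (238,135), and the red finger's outer end is at (267,70). That is aligned within about 0.02 rad, on the CCW side. I'm measuring the red finger to decide whether a nudge is worthwhile.

```bash
python3 - <<'E'
from h import *
ims=[viewer.camera("top") for _ in range(4)]; im=np.mean(ims,0)
w=np.clip(im[...,0]-1.6*np.maximum(im[...,1],im[...,2])-20,0,None)
for v in range(177,189):
    u=np.arange(312,331); k=w[v,312:331]
    if k.sum()>30:
        c=(u*k).sum()/k.sum(); d=onz("top",[c+P[6],v+P[7]],.192)[0,:2]-P[:2]; print("top",v,round(c,2),int(k.sum()),"ang rel fit yaw %.3f r %.3f"%(np.arctan2(d[1],d[0])-P[2],np.hypot(*d)))
im=np.mean([viewer.camera("scene") for _ in range(4)],0)
for u in range(303,314): print(u,[int(x) for x in im[203:222,u,0]],[int(x) for x in im[203:222,u,1]][:10])
c,s=np.cos(P[2]),np.sin(P[2])
for r in(.065,.07,.075,.08): print(r,[np.round(proj("scene",[P[0]+c*r-s*y,P[1]+s*r+c*y,.192])[0]-P[8:10],1).tolist() for y in(-.0025,.0025)])
E
```

```text
top 179 321.34 201 ang rel fit yaw 0.000 r 0.078
top 180 321.21 280 ang rel fit yaw -0.007 r 0.075
top 181 320.8 348 ang rel fit yaw -0.005 r 0.072
top 182 320.4 480 ang rel fit yaw -0.004 r 0.070
top 183 320.95 594 ang rel fit yaw -0.035 r 0.068
top 184 320.92 477 ang rel fit yaw -0.048 r 0.065
top 185 321.54 265 ang rel fit yaw -0.086 r 0.063
top 186 321.7 101 ang rel fit yaw -0.109 r 0.061
303 [189, 175, 164, 154, 149, 150, 150, 152, 155, 158, 160, 161, 160, 157, 154, 151, 149, 149, 151] [187, 166, 144, 126, 115, 114, 114, 116, 118, 120]
304 [188, 191, 187, 168, 154, 151, 151, 152, 153, 151, 151, 154, 155, 154, 152, 147, 143, 141, 144] [185, 189, 183, 157, 130, 118, 113, 110, 109, 109]
305 [167, 182, 192, 187, 174, 161, 155, 159, 156, 141, 127, 129, 133, 134, 132, 131, 129, 126, 129] [153, 179, 193, 186, 165, 139, 116, 95, 81, 75]
306 [150, 156, 175, 192, 193, 180, 162, 162, 162, 141, 120, 116, 118, 118, 118, 117, 117, 116, 119] [122, 140, 171, 193, 192, 171, 128, 83, 59, 52]
307 [146, 145, 157, 184, 194, 183, 163, 158, 150, 131, 116, 115, 113, 114, 113, 114, 113, 115, 125] [112, 
[... 375 characters left out ...]
, 148, 125, 117, 116, 115, 114, 113, 113, 113, 119, 138, 153] [114, 98, 91, 93, 91, 80, 62, 51, 48, 49]
311 [127, 105, 106, 103, 101, 125, 148, 142, 133, 136, 136, 131, 128, 122, 121, 121, 129, 150, 152] [124, 104, 103, 97, 84, 72, 63, 64, 79, 98]
312 [119, 112, 131, 124, 112, 115, 120, 121, 137, 156, 161, 155, 153, 150, 146, 146, 150, 159, 150] [117, 111, 128, 122, 104, 93, 85, 88, 115, 145]
313 [104, 110, 132, 132, 139, 155, 147, 122, 110, 115, 118, 124, 147, 163, 167, 168, 168, 164, 142] [105, 109, 131, 127, 123, 128, 120, 103, 100, 114]
0.065 [[310.6, 207.3], [311.8, 209.1]]
0.07 [[308.4, 208.3], [309.6, 210.0]]
0.075 [[306.1, 209.2], [307.3, 211.0]]
0.08 [[303.9, 210.2], [305.1, 212.0]]
```

The line is within about 0.02 rad of the mark. The last motion was clockwise and drove the screw at about 4–5 N. A regrip would risk more than it gains, so I'm handing in.

```bash
python3 -c "
from workcell import manip
print(manip.hand_in())"
```

```text
the job is handed in; nothing more can be done
None
```

The wheel was turned counter-clockwise to the end stop, pressed about 8.5 N harder than driving the screw, then turned clockwise only. The yellow line sits about 0.02 rad short of the red mark with the slack taken up; the handle is released and the job handed in.

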